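# Load the cup steriliser and close its guard

### The arm

A 6-joint arm with a two-finger parallel gripper is mounted at the origin on the work surface. World frame = base frame: x ahead of the robot, y to its left, z up, the work surface at z = 0. Lengths are in m, angles in degrees, forces in N, time in s.
With the tool pointing down it reaches from about 0.35 to 0.875 m from the base axis. Payload 4.2 kg.
Tool frame: the origin (TCP) lies on the centre line of the jaws, within the pads' length; the fingertips stand 19 mm ahead of it and the grasp point (between the pads) is the TCP; z points along the fingers, y is the line along which they close (so a half turn about z gives the same grasp; the last joint's range is limited). The gripper opens to 87 mm and grips with 3 to 60 N. Pads are 19 mm wide; open, the fingers measure 117 mm over their backs; the gripper's body (75 mm by 190 mm) begins 51 mm behind the grasp point.
Start: joints at [-52.277, 22.042, 0.453, 0, -68.411, -14.817], TCP at [0.243, -0.576, 0.242] pointing down, gripper open.
Joint ranges: [-179.83, 179.83], [-69.29, 118.12], [-61.27, 80.66], [-181.25, 117.63], [-171.15, -9.14], [-177.46, 177.46]. Speed limits (degrees/s): [159.86, 159.86, 180, 180, 180, 180].

### API

Orientations are given as a 3x3 rotation matrix whose columns are the frame's x, y, z axes.
In Python, from station import sense, capture, finish_job, search_frame, masks_of gives the robot as it stands.
- The arm moves only by the tool drive_tool, never from a script. Its argument "rows" is a list of rows, each a list of 7 numbers: the opening in per cent of the stroke, from 0 (shut) to 100 (fully open), then the shift along the world's x, y, z in mm, then the turn, a rotation vector about the world's x, y, z in rad. In form: [[fingers, dx, dy, dz, wx, wy, wz], ...]. A call has 1 to 5 rows; each row shifts and turns the commanded pose from where the row before left it; what a row does not reach is not made up. A row lasts 1/12 s, in which the tool goes at most 41.7 mm and 7.16 degrees, less where a joint would pass 70% of its speed; a pose out of reach is approached as far as the arm can. A call is refused whole if a number of a shift passes 41.7 or a number of a turn 0.125, either way. A call with a gripper value outside its range is refused whole. The fingers move at their own pace and stop on an object; the grip force is fixed at half the most. Time passes only in rows, so rows that do not move let the fingers close. It gives the time, the measured TCP pose, the force, the opening and the grip force at its end, in the units of the state.
- sense(): the state, without advancing time (a new reading comes with each control period).
- capture(name): name is "scene" or "top" or "wrist"; returns a dict with "frame" (384x512x3 uint8, red, green, blue), "z_map" (384x512 float32, m along the optical axis (not along the pixel's ray), 0 where there is no reading), "fx", "fy", "cx", "cy" (pixels), "R" (3x3) and "t" (3): a world point X has camera coordinates R X + t; the wrist camera has in their place "T_tool_cam" (4x4, takes a point from camera to tool coordinates, whose origin is the TCP and whose axes are the flange's). Camera axes: x right, y down, z forward; pixel columns grow to the right and rows downward; lengths in m; the calibration is good to about 2 mm. The wrist camera is an equidistant fisheye: a pixel r from the principal point sees the ray r / f radians off the axis. A picture is of the moment at which its call begins: read the wrist's pose just before it.
- finish_job(): hands the job in; it is judged then, once.
Trained networks look in a picture, given as the dict that the camera call returned (one of the last four; its "shot" number tells which), for a name from the list of things; names that differ only in an ending like _2 or _b are one class to them, and where a whole thing is asked for, a point or a joint stands for the part that bears it (a point fixed in the world has none). Each returns a list of dicts, best first, with "p" (0 to 1); they miss things now and then, are a little off and sometimes report something else, mostly with a low value. They report only what shows in the picture. A call takes as long as a camera call.
- search_frame(label, picture): "xy" ([column, row] in pixels, amid what is visible of it).
- masks_of(label, picture): "region" (384x512 bool, what is visible of it) and "xy" ([column, row] in pixels, amid what is visible of it).
The state is a dict: "time_s": time; "joints": joint angles; "joint_velocities": joint speeds; "effort": joint torques, N m; "tcp_pos": TCP position; "ee_rot": TCP orientation; "wrist_force": force on the tool from outside, world axes, zero at the start; "moment": the same for the moment, N m; "gripper_width": opening from 0.0 (shut) to 1.0 (fully open); "gripper_force": force on a finger pad.
Only numpy, scipy, OpenCV 4.12 (cv2) and the standard library are available. Lean on these libraries where they do the work, as an engineer would, in place of code of your own. Each camera call takes 0.05 s, during which the arm holds its last target. There are 200 camera calls.

### The job

Lift the clear hinged guard of the small cup steriliser until it stands about upright, stand the plain handleless tea cup upright inside the round seat in the middle of the well and let go of it, then lower the guard fully closed over it. Leave the mug and the bowl standing where they are.

Things in the scene. Friction and masses are not known exactly. Their poses are not given: they have to be found in the camera images.
- cup_mid (a point): Loose white porcelain tea cup, the one to load: straight-sided, no handle, open at the top, 56 mm outside diameter (44 mm at the foot), 60 mm high, about 0.15 kg, standing upright on the table. The point is at its centre, half-way up (30 mm above its underside); z points to its mouth.
- seat (a point): Centre of the round seat in the fixed steel well, inside a dark ring (6 mm high, 74 mm inside, 86 outside); the cup stands here on the well's floor, 6 mm above the table. The well is an open-topped box, walls 6 mm; from here its outside reaches 115 mm to +x, 75 to -x, 100 to each side, rim 79 mm up; a 50 mm wide, 60 high box is on its -y side. +x points to the hinged back, -x to the front, z up.
- guard (a joint): Guard angle, rad: 0 closed on the rim, grows as lifted, 1.57 upright, stop 1.9. Flat clear plate in a dark steel frame, 190 x 200 x 6 mm, 0.35 kg. Hinge line along the seat's y, 115 mm along +x from the seat and 79.5 mm above it, in the plane of the plate's underside. Stiff hinge: stays at any angle it is left at; 4 to 5 N at the grip lifts it, less lowers it.
- guard_handle (a point): Where to hold the guard: on the axis of a black round rod, 18 mm diameter, jutting 55 mm forward from the middle of the front edge in the guard's plane; 35 mm from that edge, 225 mm from the hinge line, 3 mm above the plate's underside. Axes turn with the guard: x along the rod to the hinge, y along the hinge line. Can be pinched across y from above at any angle.
- mug_mid (a point): Bystander: white mug with a handle at its +y, 72 mm diameter, 80 mm high; the point is half-way up on its axis, z up. Leave it alone.
- bowl_mid (a point): Bystander: low white bowl, 100 mm diameter, 42 mm high; the point is half-way up on its axis, z up. Leave it alone.

How it is judged (in metres and radians):
On the way, in this order (a step that is already met when the one before it is completed fails the run):
1. the guard is lifted to about upright (more than 1.2 rad) (value of joint guard above 1.2 rad), for 0.2 s.
2. the cup stands upright in the seat, let go, with the guard still up (value of joint guard above 0.9 rad and horizontal distance between cup_mid and seat below 0.018 m and z of cup_mid in the frame of seat below 0.035 m and angle between cup_mid's own z axis and vertical below 0.15 rad and contact force between the fingers and cup below 0.1 N), for 0.2 s.
At the end, for the whole second after the job is handed in: The guard is closed (within 0.06 rad, about 12 mm at its grip); the cup stands upright (within 0.15 rad) and at rest on the seat's floor inside the ring, its axis within 18 mm of the seat's centre; the mug and the bowl are within 30 mm of where they started (value of joint guard below 0.06 rad and horizontal distance between cup_mid and seat below 0.018 m and z of cup_mid in the frame of seat between 0.025 and 0.035 m and angle between cup_mid's own z axis and vertical below 0.15 rad and linear speed of cup below 0.02 m/s and distance of each of mug_mid, bowl_mid from where it was at the start of the episode below 0.03 m); the robot touches nothing.
It fails at once if the mug or the bowl is pushed more than 30 mm away or tipped over (distance of any of mug_mid, bowl_mid from where it was at the start of the episode above 0.03 m or angle between any of mug_mid, bowl_mid's own z axis and vertical above 0.4 rad).
It also fails if it takes over 72 s, if anything falls off the work surface, if the arm or the gripper's body presses on something with over 40 N, if the wrist force passes 120 N, or if a joint passes its speed limit or range.

## Working session

There is one attempt and no reset: what is moved stays moved. The work goes in short steps, Python scripts to look and compute and a tool call to move; the robot and the scene stay as the last step left them, time stands still between calls to the robot, and variables do not carry over. Pictures are saved under pics/ and viewed, at most 10 in all, crops included, and the job is handed in when it is done.

Besides the shell and the picture viewer there is one more tool, called as name(argument=value, ...) on one line, values as JSON. drive_tool: Moves the arm, as the interface text tells. Its arguments: {"type":"object","properties":{"rows":{"type":"array"}},"required":["rows"]}

```bash
mkdir -p pics
cat > h.py <<'E'
import numpy as np, cv2
from station import *
def world(c,uv,z=None):
    u=np.atleast_2d(uv).astype(float)
    zz=c["z_map"][u[:,1].astype(int),u[:,0].astype(int)] if z is None else z
    p=np.c_[(u[:,0]-c["cx"])/c["fx"]*zz,(u[:,1]-c["cy"])/c["fy"]*zz,zz*np.ones(len(u))]
    return (p-c["t"])@c["R"]   # R^T (p-t)
def cloud(c,reg):
    v,u=np.nonzero(reg&(c["z_map"]>0)); return world(c,np.c_[u,v])
E
python3 - <<'E'
from h import *
ims=[]
for n in("scene","top"):
    c=capture(n); ims.append(c["frame"][:,:,::-1])
    print(n,"cam at",(-c["R"].T@c["t"]).round(3))
    for l in("cup_mid","guard","guard_handle","mug_mid","bowl_mid"):
        for m in masks_of(l,c)[:2]:
            P=cloud(c,m["region"])
            if len(P): print(l,round(m["p"],2),np.round(m["xy"]),len(P),"lo",np.percentile(P,3,0).round(3),"hi",np.percentile(P,97,0).round(3),"med",np.median(P,0).round(3))
cv2.imwrite("pics/a.png",cv2.resize(np.vstack(ims),(450,600)) if 0 else cv2.resize(np.hstack(ims),(800,300)))
cv2.imwrite("pics/top.png",cv2.resize(ims[1],(800,600)))
E
```

```text
scene cam at [1.305 0.165 0.571]
cup_mid 0.72 [317. 236.] 955 lo [0.59  0.165 0.01 ] hi [0.644 0.214 0.061] med [0.634 0.189 0.041]
guard 0.78 [167. 190.] 5116 lo [ 0.461 -0.218  0.091] hi [ 0.657 -0.023  0.1  ] med [ 0.57  -0.125  0.094]
guard_handle 0.65 [166. 187.] 5116 lo [ 0.461 -0.218  0.091] hi [ 0.657 -0.023  0.1  ] med [ 0.57  -0.125  0.094]
mug_mid 0.92 [305. 176.] 1295 lo [0.373 0.123 0.004] hi [0.461 0.193 0.08 ] med [0.435 0.158 0.054]
bowl_mid 0.81 [389. 206.] 1238 lo [0.469 0.304 0.006] hi [0.56  0.389 0.043] med [0.495 0.349 0.028]
top cam at [0.462 0.085 1.068]
cup_mid 0.76 [208. 171.] 495 lo [0.589 0.166 0.002] hi [0.64  0.217 0.06 ] med [0.618 0.195 0.015]
guard 0.91 [346. 196.] 7671 lo [ 0.457 -0.217  0.088] hi [ 0.651 -0.026  0.1  ] med [ 0.555 -0.124  0.093]
guard_handle 0.95 [345. 191.] 7860 lo [ 0.455 -0.218  0.088] hi [ 0.651 -0.024  0.1  ] med [ 0.554 -0.123  0.093]
mug_mid 0.72 [218. 256.] 871 lo [0.375 0.129 0.001] hi [0.45  0.191 0.08 ] med [0.407 0.165 0.006]
bowl_mid 0.58 [138. 209.] 1350 lo [0.471 0.31  0.002] hi [0.557 0.392 0.042] med [0.515 0.355 0.019]
```

View pics/a.png

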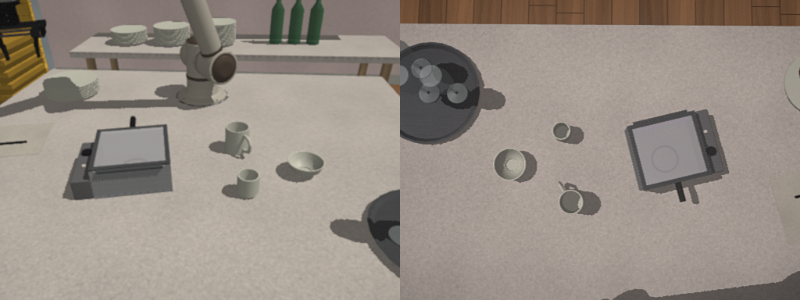

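View pics/top.png

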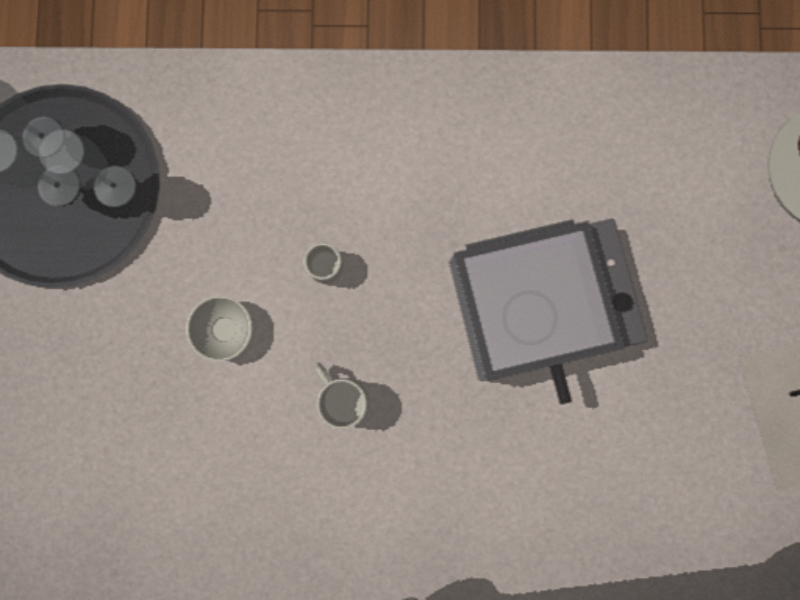

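The top view (512×384 scale) shows the rod at about (359,245), pointing at the robot. The guard spans (290–400, 143–243), the cup is at (206,168), the mug at (218,258) and the bowl at (140,210). Next I'll fit the geometry.

Run:
```python
from h import *
c=capture("top")
m=masks_of("guard_handle",c)[0]["region"]
P=cloud(c,cv2.dilate(m.astype(np.uint8),np.ones((9,9)))>0)
P=P[(P[:,2]>.084)&(P[:,2]<.105)]
r=cv2.minAreaRect((P[P[:,0]>.455,:2]).astype(np.float32)); print("rect",r)
g=c["frame"].astype(int).sum(2)
v,u=np.nonzero(g<140); k=(u>345)&(u<375)&(v>228)&(v<265); 
Q=world(c,np.c_[u,v][k]); print(np.c_[u,v,][k].min(0),np.c_[u,v][k].max(0))
Q=Q[(Q[:,2]>.07)]; print(len(Q),"rod z",np.percentile(Q[:,2],[5,50,95]))
print("rod rect",cv2.minAreaRect(Q[:,:2].astype(np.float32)))
for x in np.arange(.40,.47,.01):
    s=Q[abs(Q[:,0]-x)<.005]
    if len(s):print(round(x,3),len(s),s[:,1].min().round(4),s[:,1].max().round(4),s.mean(0).round(4))
for n in("top","scene"):
    c=capture(n)
    P=cloud(c,masks_of("cup_mid",c)[0]["region"]); T=P[P[:,2]>.054]
    print("cup rim",n,len(T),cv2.minEnclosingCircle(T[:,:2].astype(np.float32)),P[:,2].max())
print(sense()["ee_rot"])
# seat ring seen in top picture via edges: dark ring at px(339,203)
```

```text
rect ((0.5561503171920776, -0.12174733728170395), (0.210483580827713, 0.20077256858348846), 14.136937141418457)
[353 234] [364 257]
60 rod z [0.09952388 0.10278889 0.10567906]
rod rect ((0.43970322608947754, -0.1511841118335724), (0.048984721302986145, 0.012785980477929115), 14.943772315979004)
0.41 1 -0.1513 -0.1513 [ 0.4146 -0.1513  0.1022]
0.42 11 -0.1623 -0.1492 [ 0.4201 -0.158   0.1036]
0.43 10 -0.1601 -0.1472 [ 0.4299 -0.1566  0.103 ]
0.44 14 -0.1586 -0.1439 [ 0.4404 -0.1505  0.1023]
0.45 13 -0.1554 -0.1412 [ 0.4501 -0.1491  0.1033]
0.46 11 -0.1523 -0.1392 [ 0.4597 -0.1471  0.1015]
cup rim top 110 ((0.6155144572257996, 0.19237901270389557), 0.02788669615983963) 0.06259035305184803
cup rim scene 231 ((0.6166566014289856, 0.19222696125507355), 0.029596291482448578) 0.062397192516145145
[[-9.21137985e-01 -3.89236190e-01 -2.23512688e-05]
 [-3.89236190e-01  9.21137986e-01 -1.68107138e-06]
 [ 2.12429366e-05  7.15142401e-06 -1.00000000e+00]]
```

drive_tool(rows=[[100,13,28,-4,0,0,-0.01],[100,13,28,-4,0,0,-0.01],[100,13,28,-4,0,0,-0.01],[100,13,28,-4,0,0,-0.01],[100,13,28,-4,0,0,-0.01]])

```text
time_s: 1.32
tcp_pos: [0.3086, -0.4345, 0.2215]
ee_rot: [[-0.94, -0.342, 0.0], [-0.342, 0.94, -0.0], [-0.0, -0.0, -1.0]]
wrist_force: [1.3, 0.3, -0.6]
gripper_width: 0.997
gripper_force: 0.0
```

drive_tool(rows=[[100,13,28,-4,0,0,-0.01],[100,13,28,-4,0,0,-0.01],[100,13,28,-4,0,0,-0.01],[100,13,28,-4,0,0,-0.01],[100,13,28,-4,0,0,-0.01]])

```text
time_s: 1.73
tcp_pos: [0.3738, -0.2944, 0.2017]
ee_rot: [[-0.956, -0.295, 0.001], [-0.295, 0.956, -0.0], [-0.001, -0.001, -1.0]]
wrist_force: [0.5, -0.6, 1.1]
gripper_width: 0.998
gripper_force: 0.0
```

drive_tool(rows=[[100,13,28,-4,0,0,-0.01],[100,13,28,-4,0,0,-0.01],[100,12,28,-4,0,0,-0.01],[100,12,28,-4,0,0,-0.01],[100,12,28,-4,0,0,-0.01]])

```text
time_s: 2.15
tcp_pos: [0.4358, -0.1542, 0.1817]
ee_rot: [[-0.969, -0.247, 0.001], [-0.247, 0.969, -0.0], [-0.001, -0.0, -1.0]]
wrist_force: [1.0, -0.4, 0.5]
gripper_width: 0.997
gripper_force: 0.0
```

Run:
```python
from h import *
s=sense();print(s)
c=capture("wrist"); cv2.imwrite("pics/w1.png",c["frame"][:,:,::-1]);print(c["T_tool_cam"],c["fx"],c["cx"],c["cy"])
```

```text
{'time_s': 2.15, 'joints': array([ 7.37358818e-01,  9.45051021e+00, -2.66691011e+01,  6.52902897e-03,
       -5.38284731e+01, -7.64487152e+01]), 'joint_velocities': array([ 44.77475934,   4.71769036,  -2.15567739,   0.0828882 ,
         7.00233389, -51.09418946]), 'effort': array([ -3.03158306, -26.11939788,  15.82884908,   3.5362675 ,
        -0.20863496,   0.58359677]), 'tcp_pos': array([ 0.43577125, -0.15423128,  0.18174623]), 'ee_rot': array([[-9.69047688e-01, -2.46871940e-01,  9.07209741e-04],
       [-2.46872112e-01,  9.69048066e-01, -8.03208083e-05],
       [-8.59300891e-04, -3.01799478e-04, -9.99999585e-01]]), 'wrist_force': array([ 1.0105531 , -0.3647649 ,  0.53507632]), 'moment': array([-0.05494226, -0.05296074, -0.03509873]), 'gripper_force': 0.0, 'gripper_width': 0.9967935049605546}
[[-2.25125178e-04 -9.66676472e-01 -2.56001069e-01  6.93555095e-02]
 [ 9.99999528e-01  2.44425929e-05 -9.71687941e-04  1.65189624e-04]
 [ 9.45565200e-04 -2.56001167e-01  9.66676010e-01 -1.42885110e-01]
 [ 0.00000000e+00  0.00000000e+00  0.00000000e+00  1.00000000e+00]] 297.3186396354542 256.13073822697754 194.61685516023712
```

View pics/w1.png

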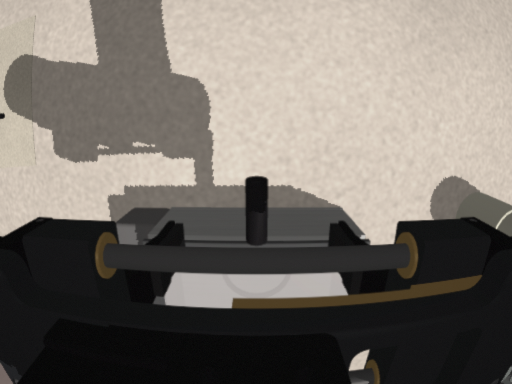

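The rod is centred at column 257 with its tip at row 178, which puts the tip 20 mm in front of the TCP, as intended. I'll descend and grip.

drive_tool(rows=[[100,0,0,-24,0,0,0],[100,0,0,-24,0,0,0],[100,0,0,-24,0,0,0],[100,0,0,-20,0,0,0],[100,0,0,0,0,0,0]])

```text
time_s: 2.62
tcp_pos: [0.4326, -0.1554, 0.0863]
ee_rot: [[-0.969, -0.246, -0.008], [-0.246, 0.969, 0.001], [0.008, 0.003, -1.0]]
wrist_force: [-1.0, 0.4, 0.3]
gripper_width: 1.001
gripper_force: 0.0
```

drive_tool(rows=[[0,0,0,0,0,0,0],[0,0,0,0,0,0,0],[0,0,0,0,0,0,0],[0,0,0,0,0,0,0],[0,0,0,0,0,0,0]])

```text
time_s: 3.03
tcp_pos: [0.4359, -0.1557, 0.0906]
ee_rot: [[-0.969, -0.247, 0.002], [-0.247, 0.969, -0.0], [-0.002, -0.001, -1.0]]
wrist_force: [-0.4, -0.9, -0.6]
gripper_width: 0.707
gripper_force: 0.0
```

drive_tool(rows=[[0,0,0,0,0,0,0],[0,0,0,0,0,0,0],[0,0,0,0,0,0,0]])

```text
time_s: 3.28
tcp_pos: [0.4354, -0.1557, 0.0898]
ee_rot: [[-0.969, -0.247, 0.001], [-0.247, 0.969, -0.0], [-0.0, -0.0, -1.0]]
wrist_force: [-0.4, 0.0, 0.6]
gripper_width: 0.479
gripper_force: 0.0
```

drive_tool(rows=[[0,0,0,0,0,0,0],[0,0,0,0,0,0,0],[0,0,0,0,0,0,0],[0,0,0,0,0,0,0],[0,0,0,0,0,0,0]])

```text
time_s: 3.7
tcp_pos: [0.4349, -0.1546, 0.0892]
ee_rot: [[-0.969, -0.246, -0.001], [-0.246, 0.969, 0.002], [0.0, 0.002, -1.0]]
wrist_force: [-0.3, 7.0, 0.6]
gripper_width: 0.186
gripper_force: 29.8
```

drive_tool(rows=[[0,0,0,0,0,0,0],[0,0,0,0,0,0,0]])

```text
time_s: 3.87
tcp_pos: [0.4349, -0.1546, 0.0892]
ee_rot: [[-0.969, -0.246, -0.001], [-0.246, 0.969, 0.002], [0.0, 0.002, -1.0]]
wrist_force: [-0.5, 6.0, 0.4]
gripper_width: 0.181
gripper_force: 29.8
```

Run:
```python
import numpy as np
# arc waypoints from theta=0 to 1.4 in 30 rows
yaw=np.radians(14.3);d=np.array([np.cos(yaw),np.sin(yaw)])
r=225.;h=3.
th=np.linspace(0,1.45,31)
X=-(r*np.cos(th)+h*np.sin(th)) ; Z=r*np.sin(th)+h*np.cos(th)
W=np.c_[X*d[0],X*d[1],Z];W=np.round(W-W[0])
print(np.diff(W,axis=0).astype(int).tolist())
```

```text
[[0, 0, 11], [1, 0, 11], [1, 0, 10], [2, 1, 11], [2, 0, 11], [2, 1, 10], [3, 1, 11], [4, 1, 10], [4, 1, 10], [5, 1, 9], [5, 1, 10], [5, 2, 9], [6, 1, 9], [6, 2, 8], [7, 1, 8], [7, 2, 8], [7, 2, 8], [8, 2, 7], [8, 2, 7], [9, 2, 6], [9, 3, 6], [9, 2, 5], [9, 2, 5], [9, 3, 4], [10, 2, 4], [10, 3, 4], [10, 2, 3], [10, 3, 2], [10, 2, 2], [11, 3, 2]]
```

drive_tool(rows=[[0,0,0,11,0,0,0],[0,1,0,11,0,0,0],[0,1,0,10,0,0,0],[0,2,1,11,0,0,0],[0,2,0,11,0,0,0]])

```text
time_s: 4.28
tcp_pos: [0.4429, -0.1527, 0.1431]
ee_rot: [[-0.969, -0.247, 0.004], [-0.247, 0.969, 0.003], [-0.004, 0.002, -1.0]]
wrist_force: [6.8, 11.6, -7.7]
gripper_width: 0.179
gripper_force: 30.4
```

drive_tool(rows=[[0,2,1,10,0,0,0],[0,3,1,11,0,0,0],[0,4,1,10,0,0,0],[0,4,1,10,0,0,0],[0,5,1,9,0,0,0]])

```text
time_s: 4.7
tcp_pos: [0.463, -0.1474, 0.1927]
ee_rot: [[-0.969, -0.247, 0.008], [-0.247, 0.969, 0.004], [-0.009, 0.002, -1.0]]
wrist_force: [12.0, 6.0, -14.8]
gripper_width: 0.186
gripper_force: 32.2
```

drive_tool(rows=[[0,7,2,10,0,0,0],[0,7,2,9,0,0,0],[0,6,1,9,0,0,0],[0,6,2,8,0,0,0],[0,7,1,8,0,0,0]])

```text
time_s: 5.12
tcp_pos: [0.4931, -0.1398, 0.2341]
ee_rot: [[-0.969, -0.246, -0.001], [-0.246, 0.969, 0.004], [-0.0, 0.004, -1.0]]
wrist_force: [8.8, 4.8, -18.1]
gripper_width: 0.188
gripper_force: 30.8
```

drive_tool(rows=[[0,7,2,8,0,0,0],[0,7,2,8,0,0,0],[0,8,2,7,0,0,0],[0,8,2,7,0,0,0],[0,9,2,6,0,0,0]])

```text
time_s: 5.53
tcp_pos: [0.5309, -0.1301, 0.2675]
ee_rot: [[-0.969, -0.246, -0.007], [-0.246, 0.969, 0.004], [0.006, 0.006, -1.0]]
wrist_force: [5.6, -0.1, -19.5]
gripper_width: 0.191
gripper_force: 30.1
```

drive_tool(rows=[[0,8,2,3,0,0,0],[0,8,2,3,0,0,0],[0,8,2,3,0,0,0],[0,8,2,2,0,0,0],[0,8,2,2,0,0,0]])

```text
time_s: 5.95
tcp_pos: [0.5686, -0.1207, 0.2871]
ee_rot: [[-0.969, -0.247, -0.008], [-0.247, 0.969, 0.001], [0.007, 0.003, -1.0]]
wrist_force: [-9.8, 7.0, 4.3]
gripper_width: 0.199
gripper_force: 30.0
```

drive_tool(rows=[[0,8,2,2,0,0,0],[0,9,2,2,0,0,0],[0,9,2,2,0,0,0],[0,9,2,1,0,0,0],[0,9,2,1,0,0,0]])

```text
time_s: 6.37
tcp_pos: [0.6137, -0.1094, 0.2995]
ee_rot: [[-0.968, -0.249, -0.001], [-0.249, 0.968, 0.002], [0.0, 0.002, -1.0]]
wrist_force: [-11.8, 13.4, 12.2]
gripper_width: 0.202
gripper_force: 30.0
```

drive_tool(rows=[[0,9,2,3,0,0,0],[0,9,2,3,0,0,0],[0,9,2,2,0,0,0],[0,9,2,1,0,0,0],[0,8,2,0,0,0,0]])

```text
time_s: 6.78
tcp_pos: [0.657, -0.0984, 0.3031]
ee_rot: [[-0.969, -0.249, -0.008], [-0.249, 0.969, 0.004], [0.006, 0.006, -1.0]]
wrist_force: [-5.7, 10.9, -2.4]
gripper_width: 0.2
gripper_force: 30.0
```

Run:
```python
from h import *
a=capture("scene");b=capture("top")
cv2.imwrite("pics/up.png",cv2.resize(np.hstack([a["frame"],b["frame"]])[:,:,::-1],(800,300)))
for c in(a,b):
  for l in("guard","guard_handle"):
    for m in masks_of(l,c)[:1]:
        P=cloud(c,m["region"]);print(l,m["p"],np.percentile(P,3,0).round(3),np.percentile(P,97,0).round(3))
```

```text
guard 0.63 [ 0.633 -0.19   0.095] [ 0.679 -0.008  0.277]
guard_handle 0.75 [ 0.633 -0.19   0.095] [ 0.679 -0.008  0.278]
guard 0.65 [ 0.619 -0.188  0.088] [ 0.674 -0.066  0.361]
guard_handle 0.64 [ 0.644 -0.187  0.092] [ 0.674 -0.067  0.19 ]
```

View pics/up.png

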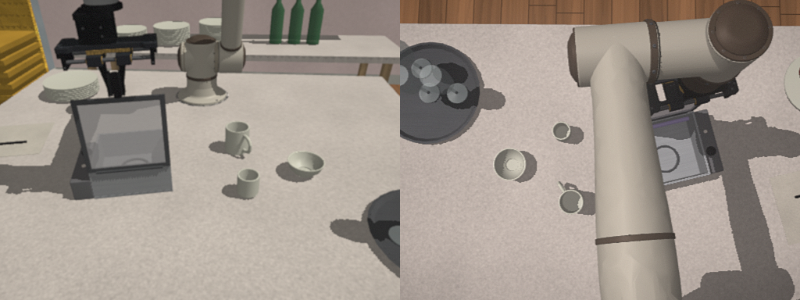

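The guard is standing upright, and the seat ring shows inside the well. I'll let go, rise and move towards the cup.

drive_tool(rows=[[100,0,0,0,0,0,0],[100,0,0,0,0,0,0],[100,0,0,0,0,0,0],[100,0,0,0,0,0,0],[100,0,0,0,0,0,0]])

```text
time_s: 7.5
tcp_pos: [0.6599, -0.1024, 0.3051]
ee_rot: [[-0.969, -0.247, 0.003], [-0.247, 0.969, -0.001], [-0.003, -0.002, -1.0]]
wrist_force: [-0.5, -0.4, -0.5]
gripper_width: 0.495
gripper_force: 0.0
```

drive_tool(rows=[[100,0,0,10,0,0,0],[100,0,0,20,0,0,0],[100,0,0,20,0,0,0],[100,0,0,20,0,0,0],[100,0,0,10,0,0,0]])

```text
time_s: 7.92
tcp_pos: [0.6599, -0.1025, 0.3879]
ee_rot: [[-0.969, -0.247, 0.006], [-0.247, 0.969, -0.001], [-0.006, -0.003, -1.0]]
wrist_force: [-0.2, 0.2, 0.6]
gripper_width: 0.873
gripper_force: 0.0
```

drive_tool(rows=[[100,-3,25,0,0,0,0],[100,-4,29,0,0,0,0],[100,-4,29,0,0,0,0],[100,-4,29,0,0,0,0],[100,-4,29,0,0,0,0]])

```text
time_s: 8.33
tcp_pos: [0.64, 0.0402, 0.384]
ee_rot: [[-0.969, -0.247, 0.001], [-0.247, 0.969, 0.0], [-0.001, -0.0, -1.0]]
wrist_force: [0.6, 0.1, 0.4]
gripper_width: 0.999
gripper_force: 0.0
```

drive_tool(rows=[[100,-4,30,0,0,0,0],[100,-4,30,0,0,0,0],[100,-4,30,-10,0,0,0],[100,-5,30,-25,0,0,0],[100,-5,29,-30,0,0,0]])

```text
time_s: 8.75
tcp_pos: [0.6189, 0.1897, 0.3208]
ee_rot: [[-0.969, -0.247, 0.006], [-0.247, 0.969, 0.003], [-0.006, 0.001, -1.0]]
wrist_force: [0.5, 0.3, 0.1]
gripper_width: 0.998
gripper_force: 0.0
```

drive_tool(rows=[[100,0,0,-30,0,0,0],[100,0,0,-30,0,0,0],[100,0,0,-30,0,0,0],[100,0,0,-30,0,0,0],[100,0,0,-20,0,0,0]])

```text
time_s: 9.17
tcp_pos: [0.6172, 0.1876, 0.1759]
ee_rot: [[-0.969, -0.247, -0.003], [-0.247, 0.969, -0.001], [0.004, -0.0, -1.0]]
wrist_force: [-0.3, 0.1, -0.2]
gripper_width: 1.001
gripper_force: 0.0
```

Run:
```python
from h import *
s=sense();print(s["tcp_pos"],s["joints"].round(0))
w=capture("wrist");b=capture("top")
cv2.imwrite("pics/w2.png",cv2.resize(np.hstack([w["frame"],b["frame"]])[:,:,::-1],(800,300)))
T=w["T_tool_cam"];R=s["ee_rot"]
for m in masks_of("cup_mid",w)[:1]:
    v,u=np.nonzero(m["region"]&(w["z_map"]>0));z=w["z_map"][v,u]
    du=u-w["cx"];dv=v-w["cy"];r=np.hypot(du,dv)+1e-9;t=np.tan(r/w["fx"])
    p=np.c_[du/r*t*z,dv/r*t*z,z]@T[:3,:3].T+T[:3,3]
    P=p@R.T+s["tcp_pos"];Q=P[P[:,2]>.052]
    print(m["p"],len(P),P[:,2].max(),cv2.minEnclosingCircle(Q[:,:2].astype(np.float32)))
for m in masks_of("guard",b)[:1]:
    P=cloud(b,m["region"]);print(m["p"],np.percentile(P,3,0).round(3),np.percentile(P,97,0).round(3))
# ring: dark pixels on the well floor, near expected seat
v,u=np.mgrid[150:250,280:420];u=u.ravel();v=v.ravel()
P=world(b,np.c_[u,v]);g=b["frame"].astype(int).sum(2)[v,u]
k=(np.hypot(P[:,0]-.542,P[:,1]+.126)<.055)&(P[:,2]<.03)
print("floor",np.percentile(g[k],[2,10,25,50,75,90]),np.percentile(P[k,2],[5,50,95]))
d=k&(g<np.median(g[k])*.8); D=P[d,:2];print(len(D))
print(cv2.fitEllipse(D.astype(np.float32)))
from scipy.optimize import least_squares
f=least_squares(lambda q:np.hypot(D[:,0]-q[0],D[:,1]-q[1])-q[2],[.542,-.126,.04],loss="soft_l1",f_scale=.002);print(f.x)
```

```text
[0.61721088 0.18755859 0.17586649] [  31.   27.   -2.   -0.  -62. -107.]
0.88 3080 0.06156508667617937 ((0.6155103445053101, 0.19067348539829254), 0.027941877022385597)
0.76 [ 0.629 -0.191 -0.   ] [ 0.702 -0.004  0.328]
floor [169.06 224.3  288.   297.   306.   495.  ] [0.00168786 0.00506014 0.01120631]
193
((0.5387076139450073, -0.1262863278388977), (0.07896912097930908, 0.08068743348121643), 156.8753204345703)
[ 0.53838097 -0.12612666  0.03979497]
```

View pics/w2.png

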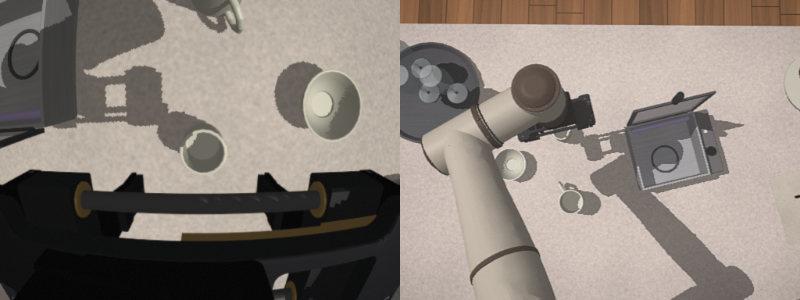

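The wrist view has the cup under the gripper at (0.616, 0.191). The ring fit gives radius 39.8 mm (40 mm nominal), so the seat is at (0.5385, -0.126). Picking the cup.

drive_tool(rows=[[100,-1,4,-27,0,0,0],[100,0,0,-27,0,0,0],[100,0,0,-27,0,0,0],[100,0,0,-27,0,0,0],[100,0,0,-25,0,0,0]])

```text
time_s: 9.78
tcp_pos: [0.6192, 0.1929, 0.0475]
ee_rot: [[-0.969, -0.248, 0.005], [-0.248, 0.969, 0.002], [-0.005, 0.001, -1.0]]
wrist_force: [0.3, 0.5, 0.5]
gripper_width: 1.001
gripper_force: 0.0
```

drive_tool(rows=[[0,0,0,0,0,0,0],[0,0,0,0,0,0,0],[0,0,0,0,0,0,0],[0,0,0,0,0,0,0],[0,0,0,0,0,0,0]])

```text
time_s: 10.2
tcp_pos: [0.6187, 0.1928, 0.0484]
ee_rot: [[-0.969, -0.247, 0.004], [-0.247, 0.969, 0.002], [-0.004, 0.001, -1.0]]
wrist_force: [-0.2, 0.1, 0.4]
gripper_width: 0.705
gripper_force: 0.0
```

drive_tool(rows=[[0,0,0,0,0,0,0],[0,0,0,0,0,0,0],[0,0,0,0,0,0,0],[0,0,0,0,0,0,0]])

```text
time_s: 10.53
tcp_pos: [0.6184, 0.1925, 0.0479]
ee_rot: [[-0.969, -0.248, 0.003], [-0.248, 0.969, 0.001], [-0.003, 0.0, -1.0]]
wrist_force: [-1.0, 0.0, 5.7]
gripper_width: 0.643
gripper_force: 30.0
```

drive_tool(rows=[[0,0,0,15,0,0,0],[0,0,0,25,0,0,0],[0,0,0,30,0,0,0],[0,0,0,30,0,0,0],[0,0,0,25,0,0,0]])

```text
time_s: 10.95
tcp_pos: [0.6172, 0.1921, 0.1726]
ee_rot: [[-0.969, -0.247, 0.001], [-0.247, 0.969, 0.0], [-0.001, 0.0, -1.0]]
wrist_force: [0.5, 0.6, -0.7]
gripper_width: 0.643
gripper_force: 30.0
```

drive_tool(rows=[[0,-15,-15,0,0,0,0],[0,-16,-22,0,0,0,0],[0,-16,-22,0,0,0,0],[0,-16,-24,0,0,0,0],[0,-14,-24,0,0,0,0]])

```text
time_s: 11.37
tcp_pos: [0.5386, 0.0841, 0.1704]
ee_rot: [[-0.969, -0.247, -0.001], [-0.247, 0.969, 0.0], [0.001, 0.0, -1.0]]
wrist_force: [1.1, -0.5, -1.1]
gripper_width: 0.638
gripper_force: 30.0
```

drive_tool(rows=[[0,0,-24,0,0,0,0],[0,0,-24,0,0,0,0],[0,0,-24,0,0,0,0],[0,0,-24,0,0,0,0],[0,0,-24,0,0,0,0]])

```text
time_s: 11.78
tcp_pos: [0.5396, -0.036, 0.1706]
ee_rot: [[-0.969, -0.247, -0.001], [-0.247, 0.969, 0.0], [0.001, 0.001, -1.0]]
wrist_force: [0.4, 0.8, -1.9]
gripper_width: 0.64
gripper_force: 30.0
```

drive_tool(rows=[[0,0,-24,0,0,0,0],[0,0,-24,0,0,0,0],[0,0,-24,0,0,0,0],[0,0,-18,0,0,0,0],[0,0,0,0,0,0,0]])

```text
time_s: 12.2
tcp_pos: [0.5396, -0.1274, 0.1703]
ee_rot: [[-0.97, -0.244, -0.001], [-0.244, 0.97, -0.0], [0.001, 0.0, -1.0]]
wrist_force: [-0.4, 1.2, -1.5]
gripper_width: 0.642
gripper_force: 30.0
```

Run:
```python
from h import *
s=sense();print(s["tcp_pos"],s["gripper_force"])
w=capture("wrist");a=capture("scene")
cv2.imwrite("pics/w3.png",cv2.resize(np.hstack([w["frame"],a["frame"]])[:,:,::-1],(800,300)))
for m in masks_of("cup_mid",a)[:1]:
    P=cloud(a,m["region"]);print(m["p"],np.percentile(P,3,0).round(3),np.percentile(P,97,0).round(3))
for m in masks_of("guard",a)[:1]:
    P=cloud(a,m["region"]);print(m["p"],np.percentile(P,3,0).round(3),np.percentile(P,97,0).round(3))
```

```text
[ 0.53956755 -0.12743037  0.17033864] 29.999362172966357
0.56 [ 0.633 -0.19   0.095] [ 0.68  -0.008  0.285]
```

View pics/w3.png

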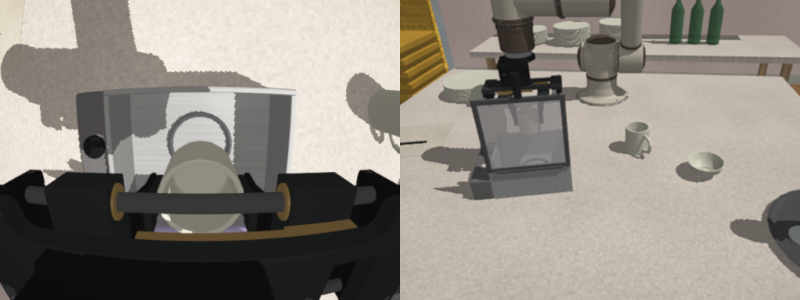

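The cup is held and the ring sits directly beneath it, within about 3 mm. Lowering.

drive_tool(rows=[[0,0,-1,-20,0,0,0],[0,0,0,-25,0,0,0],[0,0,0,-25,0,0,0],[0,0,0,-20,0,0,0],[0,0,0,-12,0,0,0]])

```text
time_s: 12.82
tcp_pos: [0.539, -0.1247, 0.0665]
ee_rot: [[-0.969, -0.248, -0.004], [-0.248, 0.969, 0.0], [0.003, 0.001, -1.0]]
wrist_force: [-0.7, 0.7, -1.3]
gripper_width: 0.64
gripper_force: 30.0
```

drive_tool(rows=[[0,0,0,-8,0,0,0],[0,0,0,-3,0,0,0],[0,0,0,-1,0,0,0],[0,0,0,0,0,0,0]])

```text
time_s: 13.15
tcp_pos: [0.541, -0.1255, 0.0574]
ee_rot: [[-0.969, -0.248, 0.001], [-0.248, 0.969, -0.0], [-0.001, -0.0, -1.0]]
wrist_force: [-0.5, -0.8, -1.9]
gripper_width: 0.639
gripper_force: 30.0
```

drive_tool(rows=[[0,0,0,-2,0,0,0],[0,0,0,-1,0,0,0],[0,0,0,0,0,0,0]])

```text
time_s: 13.4
tcp_pos: [0.5405, -0.1259, 0.0542]
ee_rot: [[-0.969, -0.247, 0.001], [-0.247, 0.969, 0.0], [-0.001, -0.0, -1.0]]
wrist_force: [-0.9, 0.4, -1.1]
gripper_width: 0.641
gripper_force: 30.0
```

drive_tool(rows=[[0,0,0,-1,0,0,0],[0,0,0,-1,0,0,0],[0,0,0,0,0,0,0]])

```text
time_s: 13.65
tcp_pos: [0.5406, -0.126, 0.0538]
ee_rot: [[-0.969, -0.248, 0.001], [-0.248, 0.969, -0.0], [-0.001, -0.001, -1.0]]
wrist_force: [-3.6, 2.3, 9.8]
gripper_width: 0.641
gripper_force: 30.0
```

Contact with the floor (about 10 N up). I'll back off a little, release and rise.

drive_tool(rows=[[0,0,0,1,0,0,0],[100,0,0,0,0,0,0],[100,0,0,0,0,0,0],[100,0,0,0,0,0,0],[100,0,0,0,0,0,0]])

```text
time_s: 14.07
tcp_pos: [0.5404, -0.126, 0.0527]
ee_rot: [[-0.969, -0.247, 0.0], [-0.247, 0.969, -0.0], [-0.0, -0.0, -1.0]]
wrist_force: [-0.0, 0.4, -0.4]
gripper_width: 0.859
gripper_force: 0.0
```

drive_tool(rows=[[100,0,0,0,0,0,0],[100,0,0,0,0,0,0],[100,0,0,8,0,0,0],[100,0,0,15,0,0,0],[100,0,0,20,0,0,0]])

```text
time_s: 14.48
tcp_pos: [0.5393, -0.1259, 0.0954]
ee_rot: [[-0.969, -0.247, -0.003], [-0.247, 0.969, -0.0], [0.003, 0.001, -1.0]]
wrist_force: [-0.6, 0.7, -0.2]
gripper_width: 0.998
gripper_force: 0.0
```

drive_tool(rows=[[100,0,0,25,0,0,0],[100,0,0,25,0,0,0],[100,0,0,25,0,0,0],[100,0,0,25,0,0,0],[100,0,0,0,0,0,0]])

```text
time_s: 14.9
tcp_pos: [0.5434, -0.1264, 0.2023]
ee_rot: [[-0.969, -0.248, 0.012], [-0.248, 0.969, -0.001], [-0.011, -0.004, -1.0]]
wrist_force: [1.8, 0.7, 0.6]
gripper_width: 0.998
gripper_force: 0.0
```

Run:
```python
from h import *
s=sense();print(s["tcp_pos"],s["gripper_force"])
w=capture("wrist");b=capture("top")
cv2.imwrite("pics/w4.png",cv2.resize(np.hstack([w["frame"],b["frame"]])[:,:,::-1],(800,300)))
T=w["T_tool_cam"];R=s["ee_rot"]
def wp(reg):
    v,u=np.nonzero(reg&(w["z_map"]>0));z=w["z_map"][v,u]
    du=u-w["cx"];dv=v-w["cy"];r=np.hypot(du,dv)+1e-9;t=np.tan(r/w["fx"])
    return (np.c_[du/r*t*z,dv/r*t*z,z]@T[:3,:3].T+T[:3,3])@R.T+s["tcp_pos"]
for m in masks_of("cup_mid",w)[:1]:
    P=wp(m["region"]);Q=P[P[:,2]>.058]
    print(m["p"],len(P),P[:,2].max(),cv2.minEnclosingCircle(Q[:,:2].astype(np.float32)))
for c in(b,capture("scene")):
  for m in masks_of("guard",c)[:1]:
    P=cloud(c,m["region"]);print(m["p"],np.percentile(P,3,0).round(3),np.percentile(P,97,0).round(3))
```

```text
[ 0.54337736 -0.12635955  0.20226214] 0.0
0.56 2729 0.06772483803388926 ((0.5373152494430542, -0.1264825463294983), 0.028019258752465248)
0.95 [ 0.63  -0.189  0.095] [ 0.676 -0.007  0.328]
0.78 [ 0.634 -0.189  0.096] [ 0.68  -0.008  0.28 ]
```

View pics/w4.png

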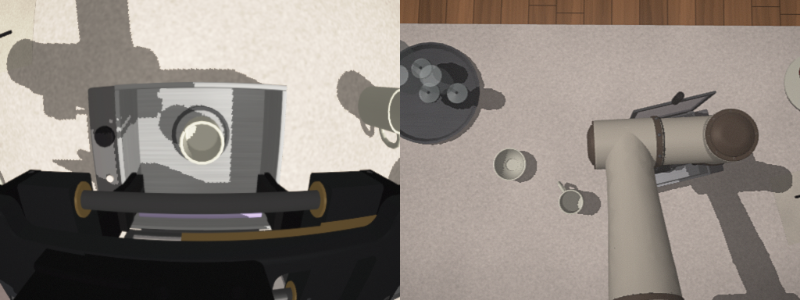

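The cup stands upright at (0.537, -0.1265), within 2 mm of the seat, and the guard is still up. Re-gripping the rod.

drive_tool(rows=[[100,0,0,37,0,0,0],[100,0,0,37,0,0,0],[100,0,0,37,0,0,0],[100,0,0,37,0,0,0],[100,0,0,36,0,0,0]])

```text
time_s: 15.62
tcp_pos: [0.5399, -0.126, 0.3808]
ee_rot: [[-0.969, -0.247, -0.002], [-0.247, 0.969, -0.0], [0.002, 0.0, -1.0]]
wrist_force: [0.8, -0.1, -0.3]
gripper_width: 1.001
gripper_force: 0.0
```

drive_tool(rows=[[100,0,0,0,0,0,0],[100,25,5,0,0,0,0],[100,30,6,0,0,0,0],[100,30,6,0,0,0,0],[100,25,5,0,0,0,0]])

```text
time_s: 16.03
tcp_pos: [0.6517, -0.1035, 0.378]
ee_rot: [[-0.969, -0.247, -0.002], [-0.247, 0.969, 0.0], [0.002, 0.001, -1.0]]
wrist_force: [-0.0, 0.0, -0.1]
gripper_width: 0.997
gripper_force: 0.0
```

drive_tool(rows=[[100,8,2,0,0,0,0],[100,0,0,0,0,0,0],[100,0,0,0,0,0,0]])

```text
time_s: 16.28
tcp_pos: [0.6581, -0.1019, 0.3782]
ee_rot: [[-0.969, -0.247, -0.003], [-0.247, 0.969, -0.0], [0.003, 0.001, -1.0]]
wrist_force: [-0.4, -0.3, 0.1]
gripper_width: 1.002
gripper_force: 0.0
```

Run:
```python
from h import *
s=sense();print(s["tcp_pos"])
w=capture("wrist");cv2.imwrite("pics/w5.png",w["frame"][:,:,::-1])
```

```text
[ 0.65812484 -0.10190238  0.37816711]
```

View pics/w5.png

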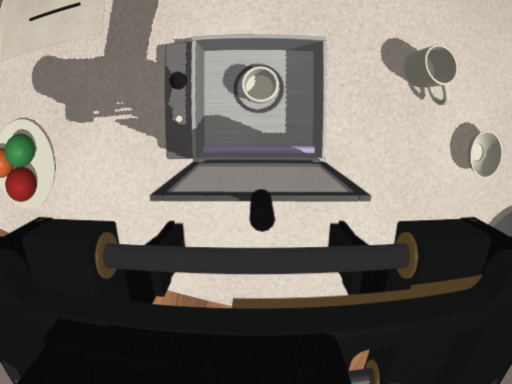

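The rod's end at (262,218) lies on the gripper's centre line. Descending and closing.

drive_tool(rows=[[100,0,2,-15,0,0,0],[100,0,0,-20,0,0,0],[100,0,0,-20,0,0,0],[100,0,0,-17,0,0,0],[0,0,0,0,0,0,0]])

```text
time_s: 16.75
tcp_pos: [0.6554, -0.1, 0.3046]
ee_rot: [[-0.969, -0.246, -0.007], [-0.246, 0.969, 0.001], [0.006, 0.003, -1.0]]
wrist_force: [0.2, -0.4, -0.4]
gripper_width: 0.976
gripper_force: 0.0
```

drive_tool(rows=[[0,0,0,0,0,0,0],[0,0,0,0,0,0,0],[0,0,0,0,0,0,0],[0,0,0,0,0,0,0],[0,0,0,0,0,0,0]])

```text
time_s: 17.17
tcp_pos: [0.6585, -0.1, 0.3089]
ee_rot: [[-0.969, -0.247, 0.002], [-0.247, 0.969, 0.0], [-0.002, -0.0, -1.0]]
wrist_force: [-0.2, 0.5, 0.4]
gripper_width: 0.63
gripper_force: 0.0
```

drive_tool(rows=[[0,0,0,0,0,0,0],[0,0,0,0,0,0,0],[0,0,0,0,0,0,0],[0,0,0,0,0,0,0],[0,0,0,0,0,0,0]])

```text
time_s: 17.58
tcp_pos: [0.6583, -0.0999, 0.3077]
ee_rot: [[-0.969, -0.247, -0.0], [-0.247, 0.969, 0.0], [0.0, 0.0, -1.0]]
wrist_force: [-0.6, 1.7, 2.0]
gripper_width: 0.248
gripper_force: 2.7
```

drive_tool(rows=[[0,0,0,0,0,0,0],[0,0,0,0,0,0,0],[0,0,0,0,0,0,0]])

```text
time_s: 17.83
tcp_pos: [0.6579, -0.098, 0.3077]
ee_rot: [[-0.969, -0.248, -0.001], [-0.248, 0.969, 0.003], [0.0, 0.003, -1.0]]
wrist_force: [-2.4, 5.9, 1.3]
gripper_width: 0.197
gripper_force: 30.0
```

Run:
```python
import numpy as np
yaw=np.radians(14.3);d=np.array([np.cos(yaw),np.sin(yaw)])
r=220.;h=3.
th=np.linspace(1.59,0,41)
X=-(r*np.cos(th)+h*np.sin(th)) ; Z=r*np.sin(th)+h*np.cos(th)
W=np.c_[X*d[0],X*d[1],Z];W=np.round(W-W[0])
D=np.diff(W,axis=0).astype(int).tolist()
for i in range(0,40,5):print([[0]+q+[0,0,0] for q in D[i:i+5]],W[i+5])
```

```text
[[0, -8, -2, 0, 0, 0, 0], [0, -9, -2, 0, 0, 0, 0], [0, -8, -2, -1, 0, 0, 0], [0, -9, -3, -1, 0, 0, 0], [0, -8, -2, -1, 0, 0, 0]] [-42. -11.  -3.]
[[0, -8, -2, -2, 0, 0, 0], [0, -9, -2, -1, 0, 0, 0], [0, -8, -2, -3, 0, 0, 0], [0, -8, -2, -2, 0, 0, 0], [0, -8, -2, -3, 0, 0, 0]] [-83. -21. -14.]
[[0, -7, -2, -4, 0, 0, 0], [0, -8, -2, -3, 0, 0, 0], [0, -7, -2, -4, 0, 0, 0], [0, -8, -2, -4, 0, 0, 0], [0, -7, -2, -5, 0, 0, 0]] [-120.  -31.  -34.]
[[0, -7, -1, -5, 0, 0, 0], [0, -7, -2, -5, 0, 0, 0], [0, -6, -2, -5, 0, 0, 0], [0, -6, -1, -6, 0, 0, 0], [0, -7, -2, -6, 0, 0, 0]] [-153.  -39.  -61.]
[[0, -5, -1, -6, 0, 0, 0], [0, -6, -2, -6, 0, 0, 0], [0, -5, -1, -7, 0, 0, 0], [0, -5, -1, -7, 0, 0, 0], [0, -5, -2, -7, 0, 0, 0]] [-179.  -46.  -94.]
[[0, -5, -1, -7, 0, 0, 0], [0, -4, -1, -8, 0, 0, 0], [0, -4, -1, -7, 0, 0, 0], [0, -4, -1, -8, 0, 0, 0], [0, -3, -1, -8, 0, 0, 0]] [-199.  -51. -132.]
[[0, -3, 0, -8, 0, 0, 0], [0, -3, -1, -8, 0, 0, 0], [0, -2, -1, -9, 0, 0, 0], [0, -2, 0, -8, 0, 0, 0], [0, -2, -1, -9, 0, 0, 0]] [-211.  -54. -174.]
[[0, -1, 0, -8, 0, 0, 0], [0, -1, 0, -9, 0, 0, 0], [0, -1, -1, -8, 0, 0, 0], [0, 0, 0, -9, 0, 0, 0], [0, 0, 0, -9, 0, 0, 0]] [-214.  -55. -217.]
```

drive_tool(rows=[[0,-8,-2,0,0,0,0],[0,-9,-2,0,0,0,0],[0,-8,-2,-1,0,0,0],[0,-9,-3,-1,0,0,0],[0,-8,-2,-1,0,0,0]])

```text
time_s: 18.25
tcp_pos: [0.618, -0.1082, 0.3051]
ee_rot: [[-0.969, -0.249, 0.006], [-0.249, 0.969, 0.005], [-0.007, 0.003, -1.0]]
wrist_force: [3.4, 7.7, -0.3]
gripper_width: 0.198
gripper_force: 30.0
```

drive_tool(rows=[[0,-8,-2,-2,0,0,0],[0,-9,-2,-1,0,0,0],[0,-8,-2,-3,0,0,0],[0,-8,-2,-2,0,0,0],[0,-8,-2,-3,0,0,0]])

```text
time_s: 18.67
tcp_pos: [0.5771, -0.1186, 0.2946]
ee_rot: [[-0.969, -0.249, 0.007], [-0.249, 0.969, 0.004], [-0.007, 0.002, -1.0]]
wrist_force: [1.8, 7.4, 1.7]
gripper_width: 0.195
gripper_force: 30.0
```

drive_tool(rows=[[0,-7,-2,-4,0,0,0],[0,-8,-2,-3,0,0,0],[0,-7,-2,-4,0,0,0],[0,-8,-2,-4,0,0,0],[0,-7,-2,-5,0,0,0]])

```text
time_s: 19.08
tcp_pos: [0.5384, -0.1285, 0.2755]
ee_rot: [[-0.969, -0.249, 0.003], [-0.249, 0.969, 0.004], [-0.004, 0.003, -1.0]]
wrist_force: [-4.9, 11.1, 9.0]
gripper_width: 0.197
gripper_force: 29.9
```

drive_tool(rows=[[0,-7,-1,-5,0,0,0],[0,-7,-2,-5,0,0,0],[0,-6,-2,-5,0,0,0],[0,-6,-1,-6,0,0,0],[0,-7,-2,-6,0,0,0]])

```text
time_s: 19.5
tcp_pos: [0.504, -0.1372, 0.248]
ee_rot: [[-0.969, -0.248, -0.001], [-0.248, 0.969, 0.003], [0.0, 0.003, -1.0]]
wrist_force: [-5.2, 9.3, 6.4]
gripper_width: 0.195
gripper_force: 30.0
```

drive_tool(rows=[[0,-5,-1,-6,0,0,0],[0,-6,-2,-6,0,0,0],[0,-5,-1,-7,0,0,0],[0,-5,-1,-7,0,0,0],[0,-5,-2,-7,0,0,0]])

```text
time_s: 19.92
tcp_pos: [0.4761, -0.1443, 0.2137]
ee_rot: [[-0.969, -0.247, -0.006], [-0.247, 0.969, 0.003], [0.005, 0.005, -1.0]]
wrist_force: [-7.4, 11.1, 5.9]
gripper_width: 0.192
gripper_force: 30.0
```

drive_tool(rows=[[0,-5,-1,-7,0,0,0],[0,-4,-1,-8,0,0,0],[0,-4,-1,-7,0,0,0],[0,-4,-1,-8,0,0,0],[0,-3,-1,-8,0,0,0]])

```text
time_s: 20.33
tcp_pos: [0.4555, -0.1495, 0.1749]
ee_rot: [[-0.969, -0.246, -0.007], [-0.246, 0.969, 0.003], [0.006, 0.005, -1.0]]
wrist_force: [-8.6, 8.4, 4.2]
gripper_width: 0.195
gripper_force: 30.0
```

drive_tool(rows=[[0,-3,0,-8,0,0,0],[0,-3,-1,-8,0,0,0],[0,-3,-1,-9,0,0,0],[0,-2,0,-8,0,0,0],[0,-2,-1,-9,0,0,0]])

```text
time_s: 20.75
tcp_pos: [0.4429, -0.1527, 0.1327]
ee_rot: [[-0.969, -0.246, -0.007], [-0.246, 0.969, 0.003], [0.006, 0.004, -1.0]]
wrist_force: [-6.0, 10.3, 1.9]
gripper_width: 0.196
gripper_force: 30.0
```

drive_tool(rows=[[0,-1,0,-8,0,0,0],[0,-1,0,-8,0,0,0],[0,-1,-1,-8,0,0,0],[0,0,0,-7,0,0,0],[0,0,0,-6,0,0,0]])

```text
time_s: 21.17
tcp_pos: [0.4388, -0.1537, 0.0951]
ee_rot: [[-0.969, -0.245, -0.01], [-0.245, 0.969, 0.003], [0.009, 0.005, -1.0]]
wrist_force: [-7.6, 6.8, 3.1]
gripper_width: 0.193
gripper_force: 30.0
```

drive_tool(rows=[[0,0,0,-3,0,0,0],[0,0,0,-3,0,0,0],[0,0,0,-1,0,0,0],[0,0,0,0,0,0,0]])

```text
time_s: 21.5
tcp_pos: [0.4388, -0.1537, 0.0894]
ee_rot: [[-0.969, -0.246, -0.01], [-0.246, 0.969, 0.002], [0.009, 0.005, -1.0]]
wrist_force: [-10.5, 8.6, 10.1]
gripper_width: 0.195
gripper_force: 30.0
```

drive_tool(rows=[[0,0,0,-2,0,0,0],[0,0,0,-1,0,0,0],[0,0,0,0,0,0,0]])

```text
time_s: 21.75
tcp_pos: [0.439, -0.1537, 0.0889]
ee_rot: [[-0.969, -0.247, -0.009], [-0.247, 0.969, 0.002], [0.009, 0.004, -1.0]]
wrist_force: [-14.9, 11.8, 28.2]
gripper_width: 0.198
gripper_force: 30.0
```

The guard is hard against the rim (28 N). I'll release and rise clear.

drive_tool(rows=[[0,0,0,2,0,0,0],[100,0,0,0,0,0,0],[100,0,0,0,0,0,0],[100,0,0,0,0,0,0],[100,0,0,0,0,0,0]])

```text
time_s: 22.17
tcp_pos: [0.444, -0.1551, 0.089]
ee_rot: [[-0.969, -0.247, 0.001], [-0.247, 0.969, -0.0], [-0.001, -0.001, -1.0]]
wrist_force: [0.5, 0.4, 0.0]
gripper_width: 0.414
gripper_force: 0.0
```

drive_tool(rows=[[100,0,0,0,0,0,0],[100,0,0,0,0,0,0],[100,0,0,0,0,0,0],[100,0,0,5,0,0,0],[100,0,0,15,0,0,0]])

```text
time_s: 22.58
tcp_pos: [0.4419, -0.1549, 0.1075]
ee_rot: [[-0.969, -0.247, -0.005], [-0.247, 0.969, 0.0], [0.005, 0.002, -1.0]]
wrist_force: [0.9, 0.2, -0.6]
gripper_width: 0.795
gripper_force: 0.0
```

drive_tool(rows=[[100,0,0,25,0,0,0],[100,-5,-10,30,0,0,0],[100,-10,-30,20,0,0,0],[100,-10,-35,10,0,0,0],[100,-10,-35,10,0,0,0]])

```text
time_s: 23.0
tcp_pos: [0.4084, -0.2659, 0.206]
ee_rot: [[-0.968, -0.249, 0.003], [-0.249, 0.968, -0.001], [-0.003, -0.002, -1.0]]
wrist_force: [0.9, -1.1, -0.1]
gripper_width: 0.992
gripper_force: 0.0
```

drive_tool(rows=[[100,-10,-35,0,0,0,0],[100,-10,-35,0,0,0,0],[100,-10,-35,0,0,0,0],[100,0,0,0,0,0,0],[100,0,0,0,0,0,0]])

```text
time_s: 23.42
tcp_pos: [0.3774, -0.3714, 0.2037]
ee_rot: [[-0.97, -0.243, -0.0], [-0.243, 0.97, 0.0], [0.0, 0.0, -1.0]]
wrist_force: [0.3, 0.1, -1.0]
gripper_width: 0.998
gripper_force: 0.0
```

Run:
```python
from h import *
print(sense()["tcp_pos"],sense()["wrist_force"])
a=capture("scene");b=capture("top")
cv2.imwrite("pics/end.png",cv2.resize(np.hstack([a["frame"],b["frame"]])[:,:,::-1],(800,300)))
for c in(a,b):
  for l in("guard","mug_mid","bowl_mid"):
    for m in masks_of(l,c)[:1]:
        P=cloud(c,m["region"]);print(l,round(m["p"],2),np.percentile(P,3,0).round(3),np.percentile(P,97,0).round(3))
        if l=="guard":
            k=(P[:,2]>.08)&(P[:,2]<.1);A=np.c_[P[k],np.ones(k.sum())];q=np.linalg.lstsq(A[:,[0,1,3]],A[:,2],rcond=None)[0];print("tilt",q)
```

```text
[ 0.37736467 -0.37142475  0.20365396] [ 0.26499284  0.08102518 -0.99091373]
guard 0.87 [ 0.461 -0.219  0.089] [ 0.656 -0.024  0.093]
tilt [-0.0027692  -0.00065716  0.09277369]
mug_mid 0.67 [0.373 0.124 0.007] [0.462 0.194 0.08 ]
bowl_mid 0.78 [0.441 0.304 0.001] [0.561 0.389 0.043]
guard 0.66 [ 0.455 -0.216  0.086] [ 0.651 -0.024  0.093]
tilt [-0.00458499  0.0003476   0.09185209]
mug_mid 0.69 [ 0.374  0.125 -0.001] [0.45  0.191 0.08 ]
bowl_mid 0.95 [0.471 0.308 0.001] [0.558 0.393 0.042]
```

View pics/end.png

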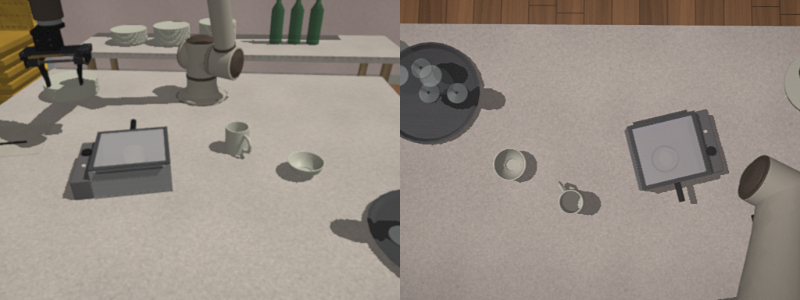

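The guard is flat (tilt under 0.005 rad), the mug and bowl haven't moved, and the arm is clear. Handing in.

```bash
python3 -c "from station import *;print(finish_job())"
```

```text
the job is handed in; nothing more can be done
None
```

I handed the job in at about 23 s of the 72 s allowed; no verdict came back. The cup measured about 1 mm off the seat's centre and upright before I closed the guard, and I didn't re-measure it afterwards. The guard is closed flat on the rim, and the mug and bowl are where they started.

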